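Hang the pliers rack on its two hooks

ROBOT

A 6-joint arm with a two-finger parallel gripper is mounted at the origin on the work surface. World frame = base frame: x ahead of the robot, y to its left, z up, the work surface at z = 0. Lengths are in m, angles in rad, forces in N, time in s.
With the tool pointing down it reaches from about 0.375 to 0.975 m from the base axis. Payload 3.8 kg.
Tool frame: the origin (TCP) lies midway between the tips of the shut fingers; the grasp point (between the pads) lies 19 mm behind it; z points along the fingers, y is the line along which they close (so a half turn about z gives the same grasp; the last joint's range is limited). The gripper opens to 85 mm and grips with 20 to 120 N. Pads are 22 mm wide; open, the fingers measure 114 mm over their backs; the gripper's body (76 mm by 85 mm) begins 54 mm behind the grasp point. The pads swing forward as they close: fully open they stand 13 mm farther back than shut.
Start: joints at [1.246, 0.264, 1.604, -0, 1.274, -0.037], TCP at [0.192, 0.647, 0.231] pointing down, gripper open.
Joint ranges: [-2.63, 2.63], [-0.94, 2.18], [0.31, 2.57], [-1.31, 4.45], [0, 2.66], [-2.55, 2.55]. Speed limits (rad/s): [2.57, 2.57, 3.14, 3.14, 3.14, 3.14].

INTERFACE

Orientations are given as a rotation vector (axis times angle).
In Python, from workcell import status, read_camera, workorder, masks_of gives the robot as it stands.
- The arm moves only by the tool drive_tool, never from a script. Its argument "rows" is a list of rows, each a list of 7 numbers: the turn, a rotation vector about the tool's x, y, z in degrees, then the shift along the tool's x, y, z in m, then the opening, from 0 (shut) to 1 (fully open). In form: [[ax, ay, az, tx, ty, tz, claw], ...]. A call has 1 to 8 rows; each row shifts and turns the commanded pose from where the row before left it, along the tool's axes as they then stand; what a row does not reach is not made up. A row lasts 1/12 s, in which the tool goes at most 41.7 mm and 7.16 degrees, less where a joint would pass 70% of its speed; a pose out of reach is approached as far as the arm can. A call is refused whole if a number of a shift passes 0.0417 or a number of a turn 7.16, either way. A call with a gripper value outside its range is refused whole. The fingers move at their own pace and stop on an object; "force" is the grip in N (left out, the last holds). Time passes only in rows, so rows that do not move let the fingers close. It gives the time, the measured TCP pose, the force, the opening and the grip force at its end, in the units of the state.
- status.read_state(): the state, without advancing time (a new reading comes with each control period).
- read_camera(name): name is "side" or "top"; returns a dict with "color" (384x512x3 uint8, red, green, blue), "intrinsics" (3x3 intrinsics, pixels), "world_from_camera" (4x4, takes a point from camera to world coordinates). Camera axes: x right, y up, looking along -z (the intrinsics and any distortion apply to the point x, -y, -z); pixel columns grow to the right and rows downward; lengths in m; the calibration is good to about 2 mm. A picture is of the moment at which its call begins. There is no depth.
- workorder.finish_job(): hands the job in; it is judged then, once.
Trained networks look in a picture, given as the dict that the camera call returned (one of the last four; its "shot" number tells which), for a name from the list of things; names that differ only in an ending like _2 or _b are one class to them, and where a whole thing is asked for, a point or a joint stands for the part that bears it (a point fixed in the world has none). Each returns a list of dicts, best first, with "score" (0 to 1); they miss things now and then, are a little off and sometimes report something else, mostly with a low value. They report only what shows in the picture. A call takes as long as a camera call.
- masks_of(picture, name): "mask" (384x512 bool, what is visible of it) and "bbox" ([left, top, right, bottom] in pixels, round what is visible of it).
The state is a dict: "time": time; "q": joint angles; "joint_vel": joint speeds; "joint_torque": joint torques, N m; "tool_pos": TCP position; "tcp_rot": TCP orientation; "wrist_force": force on the tool from outside, world axes, zero at the start; "torque": the same for the moment, N m; "width": opening from 0.0 (shut) to 1.0 (fully open); "grip_force": force on a finger pad.
Only numpy, scipy, OpenCV 4.12 (cv2) and the standard library are available. Lean on these libraries where they do the work, as an engineer would, in place of code of your own. Each camera call takes 0.05 s, during which the arm holds its last target. There are 200 camera calls.

TASK

Clear the bench by hanging the empty pliers rack up on its stand: pick it up by the wooden sleeve and set its carrying bar down into both hooks, gently, so that neither clamped hook is pushed down. The hooks were set by eye and are not level with each other, so keep hold and feel that both of them have taken the rack's weight before you let go, and do not let it drop. Leave it hanging still, and the other things on the bench undisturbed.

Things in the scene. Friction and masses are not known exactly. Their poses are not given: they have to be found in the camera images.
- rack: empty steel pliers rack standing on the bench: 242 mm wide (y), 84 deep (x), 135 high, 0.52 to 0.82 kg, balanced, same front and back. Origin under its middle; y along its bars, z up. A-shaped end frames at y = +/-118 mm, joined by 6 mm pliers rods (x +/-24 at z 45; x +/-33 at z 14) and, at the top, by the round carrying bar (10 mm diameter, axis z 125)
- bar (a point): middle of the carrying bar's axis, 125 mm above the rack's origin, axes as the rack's; also the centre of the wooden sleeve on the bar to hold it by: 70 mm long (y), 18 wide (x), 20 high, flat sides to grip across x from above
- stand: hanging stand fixed to the bench: two 30 x 30 mm uprights at y = +/-85 mm, tops z 225, low crossbar behind (z 60 to 90). Origin at bench level midway between the uprights, in their front faces' plane; x points from the hook tips to the uprights, z up. Hung bar: along y, axis at x -60, z 190 nominal; the hooks then pass under it and above the pliers rods, so it goes on from the front (-x)
- post_left: slotted upright at y +85 mm of the stand, with a J hook of 8 mm round steel clamped in its slot. Origin at bench level on its front face, axes as the stand's. The hook's height was set by eye: up to 8 mm above or below nominal, independently of the other; this pose, the upright's, does not show it. The clamp holds firm as long as the hook is pressed with less than 15 N
- post_right: slotted upright at y -85 mm of the stand with its hook, shaped as the left one, height also off by up to 8 mm. Each hook runs level out to x -44 mm, dips into an open U (12 mm flat floor, sloping sides) and ends in a lip at x -78, the mouth about 25 mm wide. The seated bar's axis is at x -60 (+/-5), z 190 nominal; lip top z 214, inner shoulder top z 204, underside z 177
- jar: plastic jar with lid, 64 mm diameter, 75 mm high, origin under its middle; a bystander
- hammer: hammer lying on the bench, 220 mm long, origin near its middle; a bystander
- pliers: pair of pliers lying on the bench, about 135 mm long, origin at the pivot; a bystander

How it is judged:
By the outcome, as a careful person would: the job done as asked, in the order asked, and still so for the second after the job is handed in, with the robot touching nothing.
It also fails if it takes over 51 s, if anything falls off the work surface, if the arm or the gripper's body presses on something with over 40 N, if the wrist force passes 120 N, or if a joint passes its speed limit or range.

## Working session

There is one attempt and no reset: what is moved stays moved. The work goes in short steps, Python scripts to look and compute and a tool call to move; the robot and the scene stay as the last step left them, time stands still between calls to the robot, and variables do not carry over. Pictures are saved under pics/ and viewed, at most 10 in all, crops included, and the job is handed in when it is done.

Besides the shell and the picture viewer there is one more tool, called after ">>>" as name(argument=value, ...) on one line, values as JSON. drive_tool: Moves the arm, as the interface text tells. Its arguments: {"type":"object","properties":{"rows":{"type":"array"},"force":{"type":"number"}},"required":["rows"]}

```bash
ls; mkdir -p pics
python3 - <<'E'
from workcell import status, read_camera, workorder, masks_of
import cv2,numpy as np,pickle
s=status.read_state(); print(s)
out={}
for n in ("side","top"):
    p=read_camera(n); print(n,p["intrinsics"].tolist(),np.round(p["world_from_camera"],4).tolist(),[k for k in p])
    cv2.imwrite(f"pics/{n}0.png",cv2.cvtColor(p["color"],cv2.COLOR_RGB2BGR))
    for o in ("rack","bar","stand","post_left","post_right","jar","hammer","pliers"):
        r=masks_of(p,o); print(o,[(round(d["score"],2),list(map(int,d["bbox"]))) for d in r[:3]])
        out[n,o]=r
    out[n]=p
pickle.dump(out,open("o0.pkl","wb"))
print(status.read_state()["time"])
E
```

```text
pics
{'time': 0.0, 'q': array([ 1.24610307e+00,  2.64777571e-01,  1.60536555e+00, -4.22956995e-06,
        1.27372943e+00, -3.69110513e-02]), 'joint_vel': array([ 8.77198185e-04, -3.78309131e-06,  4.57018798e-04, -4.54788295e-05,
       -1.01347810e-04,  1.33172509e-03]), 'joint_torque': array([ 1.57074137e-03, -5.15108085e+01, -3.67318654e+01,  5.65136111e-05,
        1.28831249e-02, -8.49702815e-06]), 'tool_pos': array([0.19135766, 0.64653875, 0.22995016]), 'tcp_rot': array([-0.4504285 , -3.10872247,  0.00352356]), 'wrist_force': array([-0.71182125, -0.12969014,  0.73645946]), 'torque': array([-0.00395389, -0.02186591, -0.04865743]), 'grip_force': 0.0, 'width': 1.0027051789063022}
side [[431.4968099049322, 0.0, 257.1848290149978], [0.0, 431.4968099049322, 185.2399732908182], [0.0, 0.0, 1.0]] [[0.9723, 0.1607, -0.1695, 0.3369], [-0.2326, 0.6005, -0.765, -0.9828], [-0.0211, 0.7833, 0.6213, 0.9031], [0.0, 0.0, 0.0, 1.0]] ['color', 'intrinsics', 'world_from_camera', 'shot']
rack [(0.85, [240, 201, 281, 308])]
bar []
stand [(0.92, [249, 110, 321, 205])]
post_left [(0.91, [247, 110, 281, 169])]
post_right [(0.83, [276, 131, 314, 192])]
jar [(0.94, [315, 203, 337, 232])]
hammer [(0.6, [156, 144, 222, 164])]
pliers [(0.95, [325, 277, 358, 320])]
top [[432.04017245403156, 0.0, 250.6310649885606], [0.0, 432.04017245403156, 187.4973929642832], [0.0, 0.0, 1.0]] [[0.0093, 0.9969, -0.0782, 0.479], [-0.9999, 0.0082, -0.0132, -0.0003], [-0.0125, 0.0783, 0.9968, 1.2725], [0.0, 0.0, 0.0, 1.0]] ['color', 'intrinsics', 'world_from_camera', 'shot']
rack [(0.72, [291, 195, 389, 233])]
bar [(0.56, [291, 199, 392, 234])]
stand [(0.81, [166, 123, 262, 185])]
post_left [(0.93, [160, 144, 192, 189])]
post_right [(0.86, [230, 121, 252, 167])]
jar [(0.96, [284, 123, 310, 146])]
hammer [(0.88, [106, 216, 152, 291])]
pliers [(0.87, [362, 134, 405, 172])]
0.9
```

Run:
```python
import cv2
t=cv2.imread("pics/top0.png");s=cv2.imread("pics/side0.png")
cv2.imwrite("pics/tc.png",cv2.resize(t[100:310,130:410],None,fx=2.85,fy=2.85,interpolation=cv2.INTER_CUBIC))
cv2.imwrite("pics/sc.png",cv2.resize(s[95:325,140:380],None,fx=2.6,fy=2.6,interpolation=cv2.INTER_CUBIC))
```

```text
(no output)
```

View pics/tc.png

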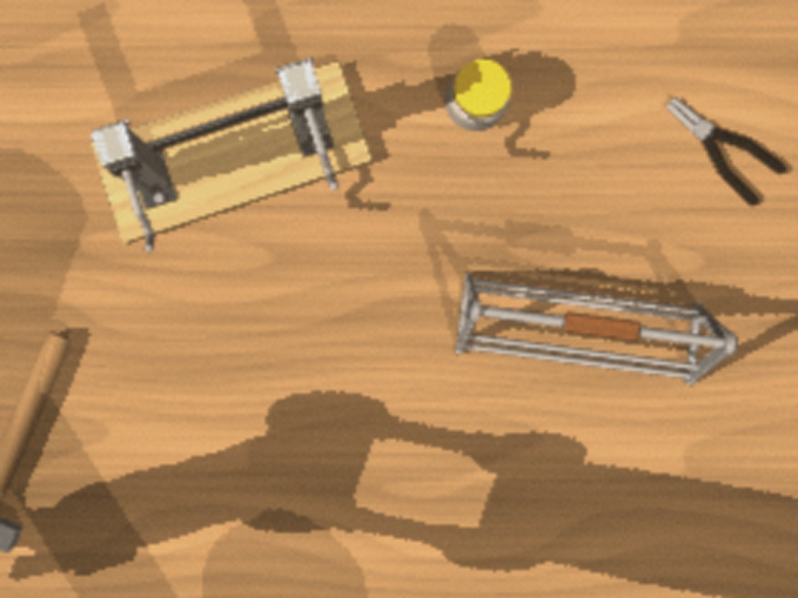

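View pics/sc.png

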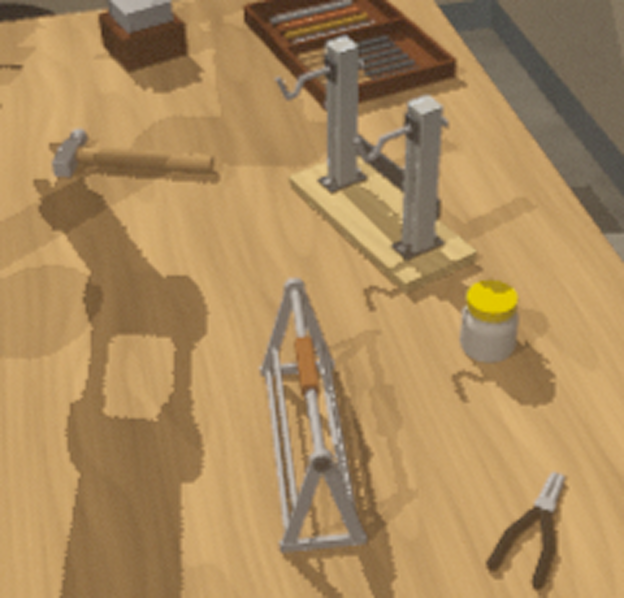

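The top view shows the rack at (291–389,195–233), sleeve about (341,214), nearly along the image row; stand at upper left with hooks pointing down (towards the robot), tips near (182,186) and (247,165). The side view agrees: jar right of the stand, pliers and hammer clear of the path.

Run:
```python
import cv2
t=cv2.imread("pics/top0.png");s=cv2.imread("pics/side0.png")
def grid(im,x0,y0,x1,y1,f,name):
    c=cv2.resize(im[y0:y1,x0:x1],None,fx=f,fy=f,interpolation=cv2.INTER_CUBIC)
    for x in range(x0,x1,10): cv2.line(c,((x-x0)*f,0),((x-x0)*f,6),(0,0,255),1); cv2.putText(c,str(x),((x-x0)*f,18),0,.4,(0,0,255),1)
    for y in range(y0,y1,10): cv2.line(c,(0,(y-y0)*f),(6,(y-y0)*f),(0,0,255),1); cv2.putText(c,str(y),(8,(y-y0)*f+4),0,.4,(0,0,255),1)
    cv2.imwrite(f"pics/{name}.png",c)
grid(t,160,115,260,190,8,"tz"); grid(s,240,105,320,165,10,"sz")
```

```text
(no output)
```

View pics/tz.png

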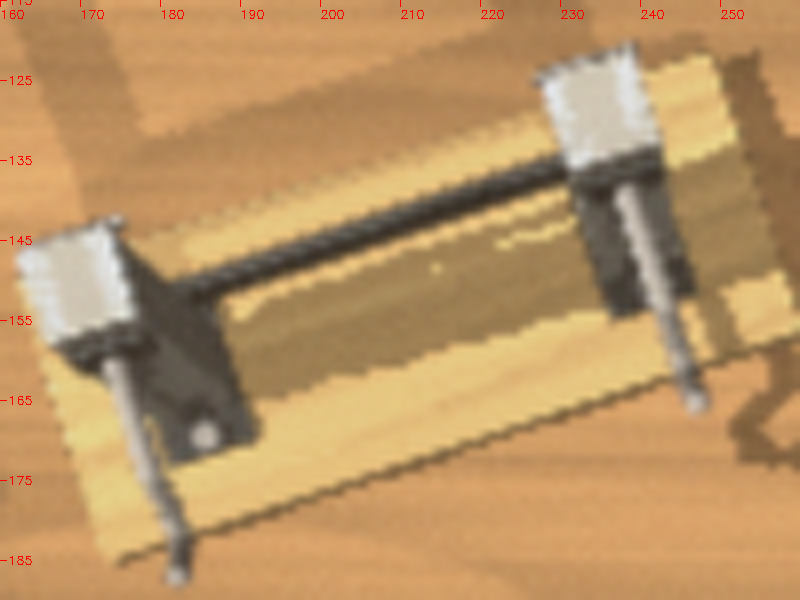

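View pics/sz.png

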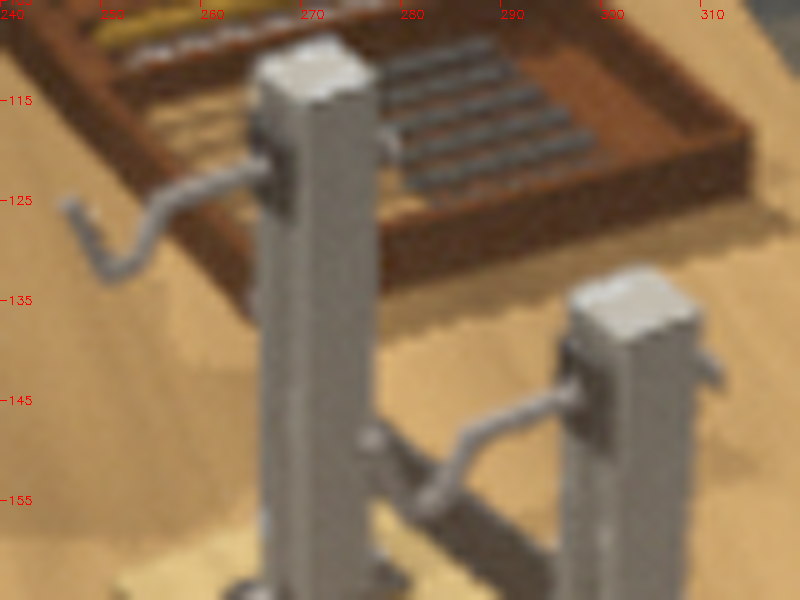

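Zooms: left post top about (160–177,142–158), lip tip (182,187), right post top (227–242,120–136), lip tip (247,165). In the side view the left lip/floor are at (247,125)/(251,132), the right at (277,148)/(283,155).

```bash
cat > h.py <<'E'
import numpy as np,pickle,cv2
from scipy.optimize import least_squares
def proj(p,P):
    T=p["world_from_camera"];c=(np.atleast_2d(P)-T[:3,3])@T[:3,:3];K=p["intrinsics"]
    return np.c_[K[0,2]-K[0,0]*c[:,0]/c[:,2],K[1,2]+K[1,1]*c[:,1]/c[:,2]]
def ray(p,uv):
    T=p["world_from_camera"];K=p["intrinsics"]
    d=T[:3,:3]@np.array([(uv[0]-K[0,2])/K[0,0],-(uv[1]-K[1,2])/K[1,1],-1]);return T[:3,3],d/np.linalg.norm(d)
def tri(rays):
    A=sum(np.eye(3)-np.outer(d,d) for o,d in rays);b=sum((np.eye(3)-np.outer(d,d))@o for o,d in rays)
    X=np.linalg.solve(A,b);return X,[round(1e3*np.linalg.norm(np.cross(d,X-o)),1) for o,d in rays]
def world(q,P):
    c,s=np.cos(q[2]),np.sin(q[2]);P=np.atleast_2d(P)
    return np.c_[q[0]+c*P[:,0]-s*P[:,1],q[1]+s*P[:,0]+c*P[:,1],P[:,2]]
def fit(pts,q0):  # pts: (picture, model pts, uv)
    r=least_squares(lambda q:np.concatenate([(proj(p,world(q,M))-uv).ravel() for p,M,uv in pts]),q0,loss="soft_l1")
    return r.x,np.abs(r.fun).mean()
def plane(p,uv,q,yl):  # ray with stand-plane local y=yl -> local coords
    o,d=ray(p,uv);n=np.array([-np.sin(q[2]),np.cos(q[2]),0]);c=np.array([q[0],q[1],0])
    X=o+d*((yl-n@(o-c))/(n@d));r=X-c;return np.array([np.cos(q[2])*r[0]+np.sin(q[2])*r[1],yl,X[2]])
def sleeve(p):
    h=cv2.cvtColor(p["color"],cv2.COLOR_RGB2HSV);return h
E
python3 - <<'E'
from h import *
o=pickle.load(open("o0.pkl","rb"));T,S=o["top"],o["side"]
z=lambda a,x0,y0,f:np.array(a,float)/f+[x0-.5+.5/f,y0-.5+.5/f]
tz=lambda a:z(a,160,115,8);sz=lambda a:z(a,240,105,10)
cor=lambda y:np.array([[30,y+15,225],[30,y-15,225],[0,y-15,225],[0,y+15,225]])/1e3 # bl br fr fl
M=np.r_[cor(85),cor(-85)]
ut=tz([(18,255),(120,220),(138,318),(50,347),(540,75),(635,42),(660,148),(572,172)])
us=sz([(325,38),(375,72),(308,103),(255,72),(645,265),(698,308),(632,340),(570,295)])
for nm,pts in (("both",[(T,M,ut),(S,M,us)]),("top",[(T,M,ut)]),("side",[(S,M,us)])):
    q,e=fit(pts,[.6,.1,.26]);print(nm,np.round(q,4),round(e,2))
    if nm=="both": qs=q
print("posts",world(qs,[[0,.085,0],[0,-.085,0]]).round(4).tolist())
for yl,n,L,F,Sh,tL in ((.085,"left",(68,205),(114,270),(165,195),(178,577)),(-.085,"right",(370,435),(428,503),(475,434),(697,403))):
    for a,k in ((L,"lip"),(F,"floor"),(Sh,"shoulder")): print(n,k,(1e3*plane(S,sz(a),qs,yl)).round(1))
    X,r=tri([ray(T,tz(tL)),ray(S,sz(L))]);d=X-[qs[0],qs[1],0];c,s=np.cos(qs[2]),np.sin(qs[2])
    print(" tri lip local",(1e3*np.array([c*d[0]+s*d[1],-s*d[0]+c*d[1],d[2]])).round(1),r)
# rack
cs={}
for n,p in (("top",T),("side",S)):
    h=cv2.cvtColor(p["color"],cv2.COLOR_RGB2HSV)
    m=((h[...,0]<14)&(h[...,1]>150)&(h[...,2]>90)).astype(np.uint8)
    b=o[n,"rack"][0]["bbox"];k=np.zeros_like(m);k[int(b[1]):int(b[3]),int(b[0]):int(b[2])]=1
    y,x=np.nonzero(m*k);r=cv2.minAreaRect(np.c_[x,y].astype(np.float32));print(n,len(x),x.mean(),y.mean(),r);cs[n]=np.array(r[0])
X,r=tri([ray(T,cs["top"]),ray(S,cs["side"])]);print("sleeve",X.round(4),r)
ta=lambda a:z(a,130,100,2.85);sa=lambda a:z(a,140,95,2.6)
for a,b in (((476,311),(293,288)),((731,344),(320,461))):
    X,r=tri([ray(T,ta(a)),ray(S,sa(b))]);print("apex",X.round(4),r)
E
```

```text
both [0.6662 0.128  0.3364] 0.51
top [0.6652 0.1286 0.3358] 0.41
side [0.6675 0.1261 0.3346] 0.33
posts [[0.6381, 0.2082, 0.0], [0.6942, 0.0478, 0.0]]
left lip [-77.   85.  205.5]
left floor [-60.9  85.  176.1]
left shoulder [-40.8  85.  197. ]
 tri lip local [-77.2  87.  204.5] [np.float64(1.2), np.float64(1.2)]
right lip [-78.9 -85.  212.1]
right floor [-57.8 -85.  180.2]
right shoulder [-41.2 -85.  198.3]
 tri lip local [-78.6 -82.9 210.6] [np.float64(1.0), np.float64(1.0)]
top 154 340.81168831168833 214.24025974025975 ((340.72998046875, 214.38999938964844), (25.031579971313477, 6.222539901733398), 8.130102157592773)
side 0 nan nan ((0.0, 0.0), (0.0, 0.0), 0.0)
sleeve [ 0.3007 -0.1638  0.7165] [np.float64(196.1), np.float64(196.1)]
apex [ 0.5146 -0.108   0.1251] [np.float64(1.2), np.float64(1.2)]
apex [ 0.4856 -0.3433  0.1263] [np.float64(0.7), np.float64(0.7)]<stdin>:23: RuntimeWarning: Mean of empty slice.
  ret = ret.dtype.type(ret / rcount)
```

>>> drive_tool(rows=[[0, 0, 7, 0, 0, -0.008, 1], [0, 0, 7, 0, 0, -0.008, 1], [0, 0, 7, 0, 0, -0.008, 1], [0, 0, 7, 0, 0, -0.008, 1], [0, 0, 7, 0, 0, -0.008, 1], [0, 0, 7, 0, 0, -0.008, 1], [0, 0, 7, 0, 0, -0.008, 1], [0, 0, 7, 0, 0, -0.008, 1]], force=50)

```text
time: 1.57
tool_pos: [0.1916, 0.6472, 0.2957]
tcp_rot: [1.865, 2.528, 0.0]
wrist_force: [0.0, -0.4, -0.1]
width: 0.999
grip_force: 0.0
```

>>> drive_tool(rows=[[0, 0, 7, 0, 0, 0, 1], [0, 0, 7, 0, 0, 0, 1], [0, 0, 7, 0, 0, 0, 1], [0, 0, 3.6, 0, 0, 0, 1]])

```text
time: 1.9
tool_pos: [0.1916, 0.6472, 0.2954]
tcp_rot: [-2.36, -2.073, -0.0]
wrist_force: [-0.4, -0.3, -0.4]
width: 1.003
grip_force: 0.0
```

```bash
cat >> h.py <<'E'
from scipy.spatial.transform import Rotation as R
def togo(target,yaw):  # yaw: wanted world angle of tool y; prints tool-axes shift, turn
    from workcell import status
    s=status.read_state();Q=R.from_rotvec(s["tcp_rot"]).as_matrix()
    W=np.array([[-np.sin(yaw)*-1*-1,np.cos(yaw),0],[np.cos(yaw),np.sin(yaw),0],[0,0,-1]])
    W[0]=np.cross(W[1],W[2]);D=R.from_matrix(Q.T@W.T)
    print("t",round(s["time"],2),"pos",s["tool_pos"].round(4),"shift",(Q.T@(np.array(target)-s["tool_pos"])).round(4),"turn",D.as_rotvec(degrees=True).round(2),"F",s["wrist_force"].round(1),"w",round(s["width"],3))
E
python3 - <<'E'
from h import *
o=pickle.load(open("o0.pkl","rb"));T,S=o["top"],o["side"]
c,d=ray(T,(340.8,214.3));print("sleeve@125",(c+d*(.125-c[2])/d[2]).round(4))
togo([.46,.1,.26],-.1227);togo([.5,-.2257,.24],-.1227)
E
```

```text
sleeve@125 [ 0.4999 -0.2243  0.125 ]
t 1.9 pos [0.1916 0.6472 0.2954] shift [-0.5081  0.3368  0.0353] turn [ 0.   -0.01 -0.38] F [-0.4 -0.3 -0.4] w 1.003
t 1.9 pos [0.1916 0.6472 0.2954] shift [-0.8259  0.4184  0.0553] turn [ 0.   -0.01 -0.38] F [-0.4 -0.3 -0.4] w 1.003
```

>>> drive_tool(rows=[[0, 0, 0, -0.036, 0.024, 0.002, 1], [0, 0, 0, -0.036, 0.024, 0.002, 1], [0, 0, 0, -0.036, 0.024, 0.002, 1], [0, 0, 0, -0.036, 0.024, 0.002, 1], [0, 0, 0, -0.036, 0.024, 0.002, 1], [0, 0, 0, -0.036, 0.024, 0.002, 1], [0, 0, 0, -0.036, 0.024, 0.002, 1], [0, 0, 0, -0.036, 0.024, 0.002, 1]])

```text
time: 2.57
tool_pos: [0.3411, 0.3477, 0.2801]
tcp_rot: [2.354, 2.08, 0.001]
wrist_force: [0.2, -0.1, -0.1]
width: 1.001
grip_force: 0.0
```

>>> drive_tool(rows=[[0, 0, 0, -0.036, 0.024, 0.002, 1], [0, 0, 0, -0.036, 0.024, 0.002, 1], [0, 0, 0, -0.036, 0.024, 0.002, 1], [0, 0, 0, -0.036, 0.024, 0.002, 1], [0, 0, 0, -0.036, 0.024, 0.002, 1], [0, 0, 0, -0.036, 0.024, 0.002, 1], [0, 0, 0, -0.036, 0.009, 0.003, 1], [0, 0, 0, -0.036, 0.009, 0.003, 1]])

```text
time: 3.23
tool_pos: [0.4621, 0.0505, 0.2626]
tcp_rot: [2.354, 2.079, 0.001]
wrist_force: [0.3, 0.6, 0.0]
width: 1.002
grip_force: 0.0
```

>>> drive_tool(rows=[[0, 0, 0, -0.036, 0.009, 0.003, 1], [0, 0, 0, -0.036, 0.009, 0.003, 1], [0, 0, 0, -0.036, 0.009, 0.003, 1], [0, 0, 0, -0.036, 0.009, 0.003, 1], [0, 0, 0, -0.036, 0.009, 0.003, 1], [0, 0, 0, -0.036, 0.009, 0.003, 1], [0, 0, 0, -0.03, 0.009, 0.003, 1], [0, 0, 0, 0, 0, 0, 1]])

```text
time: 3.9
tool_pos: [0.4939, -0.2045, 0.2409]
tcp_rot: [2.358, 2.073, -0.003]
wrist_force: [-0.2, 0.4, 1.0]
width: 1.001
grip_force: 0.0
```

Run:
```python
from h import *
togo([.5,-.225,.105],-.1227)
from workcell import read_camera
p=read_camera("top");c=p["color"][170:260,260:420]
cv2.imwrite("pics/g1.png",cv2.resize(cv2.cvtColor(c,cv2.COLOR_RGB2BGR),None,fx=4,fy=4))
```

```text
t 3.9 pos [ 0.4939 -0.2045  0.2409] shift [-0.0192  0.0086  0.1359] turn [ 0.02  0.15 -0.31] F [-0.2  0.4  1. ] w 1.001
```

>>> drive_tool(rows=[[0, 0, -0.3, -0.01, 0.0045, 0, 1], [0, 0.1, 0, -0.009, 0.004, 0.02, 1], [0, 0, 0, 0, 0, 0.03, 1], [0, 0, 0, 0, 0, 0.03, 1], [0, 0, 0, 0, 0, 0.025, 1], [0, 0, 0, 0, 0, 0.02, 1], [0, 0, 0, 0, 0, 0.011, 1], [0, 0, 0, 0, 0, 0, 1]])

```text
time: 4.62
tool_pos: [0.498, -0.2172, 0.1026]
tcp_rot: [-2.343, -2.084, 0.001]
wrist_force: [-0.5, -0.4, -0.4]
width: 0.994
grip_force: 0.0
```

Run:
```python
from h import *
togo([.5,-.225,.105],-.1227)
from workcell import read_camera
for n,(x0,y0,x1,y1) in (("top",(270,180,410,250)),("side",(200,150,320,320))):
    p=read_camera(n);c=cv2.cvtColor(p["color"],cv2.COLOR_RGB2BGR)[y0:y1,x0:x1]
    cv2.imwrite(f"pics/g_{n}.png",cv2.resize(c,None,fx=3.4,fy=3.4))
a=cv2.imread("pics/g_top.png");b=cv2.imread("pics/g_side.png")
H=max(a.shape[0],b.shape[0]);f=lambda i:cv2.copyMakeBorder(i,0,H-i.shape[0],0,0,0)
cv2.imwrite("pics/g2.png",cv2.resize(np.hstack([f(a),f(b)]),None,fx=.88,fy=.88))
```

```text
t 4.62 pos [ 0.498  -0.2172  0.1026] shift [-0.0075  0.0029 -0.0024] turn [-0.29 -0.21  0.34] F [-0.5 -0.4 -0.4] w 0.994
```

View pics/g2.png

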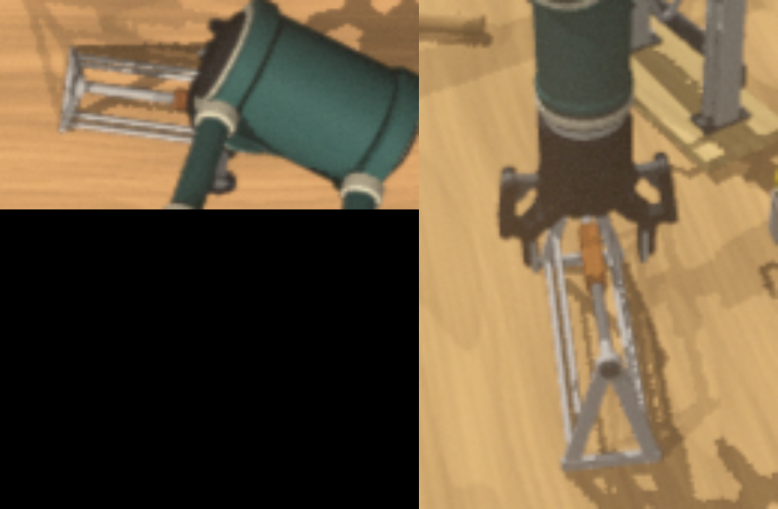

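The fingers straddle the sleeve (crop: fingers at about (530,265) and (648,255), sleeve (593,250) between them). Fine centring, then close.

>>> drive_tool(rows=[[0, 0, 0, -0.004, 0.0015, -0.001, 1], [0, 0, 0, -0.003, 0.001, -0.001, 1], [0, 0, 0, 0, 0, 0, 1], [0, 0, 0, 0, 0, 0, 1]])

```text
time: 5.05
tool_pos: [0.5024, -0.2271, 0.1088]
tcp_rot: [2.349, 2.085, 0.004]
wrist_force: [-0.4, -0.8, -1.1]
width: 1.002
grip_force: 0.0
```

```bash
python3 -c "
from h import *
togo([.5,-.225,.105],-.1227)"
```

```text
t 5.05 pos [ 0.5024 -0.2271  0.1088] shift [ 0.0018 -0.0027  0.0038] turn [ 0.14 -0.05  0.21] F [-0.4 -0.8 -1.1] w 1.002
```

>>> drive_tool(rows=[[0, 0, 0, 0, 0, 0, 1]])

```text
time: 5.13
tool_pos: [0.5019, -0.2267, 0.1081]
tcp_rot: [-2.349, -2.086, -0.003]
wrist_force: [0.1, -0.1, -0.3]
width: 1.001
grip_force: 0.0
```

>>> drive_tool(rows=[[0, 0, 0, 0, 0, 0, 1]])

```text
time: 5.22
tool_pos: [0.5015, -0.2264, 0.1077]
tcp_rot: [-2.349, -2.085, -0.002]
wrist_force: [-0.7, 0.4, 0.3]
width: 0.998
grip_force: 0.0
```

>>> drive_tool(rows=[[0, 0, 0, 0, 0, 0, 1]])

```text
time: 5.3
tool_pos: [0.5014, -0.2263, 0.1074]
tcp_rot: [-2.348, -2.085, -0.002]
wrist_force: [-0.4, -0.3, -0.9]
width: 1.0
grip_force: 0.0
```

>>> drive_tool(rows=[[0, 0, 0, 0, -0.001, 0.001, 0], [0, 0, 0, 0, 0, 0, 0], [0, 0, 0, 0, 0, 0, 0], [0, 0, 0, 0, 0, 0, 0], [0, 0, 0, 0, 0, 0, 0], [0, 0, 0, 0, 0, 0, 0], [0, 0, 0, 0, 0, 0, 0], [0, 0, 0, 0, 0, 0, 0]], force=60)

```text
time: 5.97
tool_pos: [0.501, -0.2263, 0.1065]
tcp_rot: [-2.349, -2.086, -0.003]
wrist_force: [1.5, 0.1, -1.5]
width: 0.2
grip_force: 60.2
```

>>> drive_tool(rows=[[0, 0, 0, 0, 0, 0, 0], [0, 0, 0, 0, 0, 0, 0], [0, 0, 0, 0, 0, 0, 0], [0, 0, 0, 0, 0, 0, 0]])

```text
time: 6.3
tool_pos: [0.5009, -0.2263, 0.1065]
tcp_rot: [-2.349, -2.086, -0.003]
wrist_force: [2.2, 0.6, -1.0]
width: 0.204
grip_force: 60.2
```

```bash
python3 -c "
from h import *
togo([.5,-.225,.215],-.1227)
from workcell import status
s=status.read_state();print(s['torque'],s['grip_force'],s['width'])"
```

```text
t 6.3 pos [ 0.5009 -0.2263  0.1065] shift [ 0.0014 -0.0009 -0.1085] turn [ 0.05 -0.09  0.24] F [ 2.2  0.6 -1. ] w 0.204
[-0.01201742 -0.47379984  0.02427539] 60.19688129425049 0.20376582239864352
```

>>> drive_tool(rows=[[0, 0, 0, 0, 0, -0.005, 0], [0, 0, 0, 0, 0, -0.012, 0], [0, 0, 0, 0, 0, -0.018, 0], [0, 0, 0, 0, 0, -0.02, 0], [0, 0, 0, 0, 0, -0.02, 0], [0, 0, 0, 0, 0, -0.018, 0], [0, 0, 0, 0, 0, -0.012, 0], [0, 0, 0, 0, 0, -0.005, 0]])

```text
time: 6.97
tool_pos: [0.5007, -0.2267, 0.2184]
tcp_rot: [2.349, 2.086, 0.003]
wrist_force: [0.7, -0.2, -6.9]
width: 0.195
grip_force: 59.3
```

>>> drive_tool(rows=[[0, 0, -2, 0, 0, 0, 0], [0, 0, -4, 0, 0, 0, 0], [0, 0, -5, 0, 0, 0, 0], [0, 0, -5, 0, 0, 0, 0], [0, 0, -5, 0, 0, 0, 0], [0, 0, -3.5, 0, 0, 0, 0], [0, 0, -1.8, 0, 0, 0, 0], [0, 0, 0, 0, 0, 0, 0]])

```text
time: 7.63
tool_pos: [0.4992, -0.2258, 0.2148]
tcp_rot: [-1.81, -2.563, -0.001]
wrist_force: [0.8, 1.3, -7.4]
width: 0.196
grip_force: 59.2
```

>>> drive_tool(rows=[[0, 0, 0, 0, 0, 0, 0], [0, 0, 0, 0, 0, 0, 0], [0, 0, 0, 0, 0, 0, 0]])

```text
time: 7.88
tool_pos: [0.5001, -0.2262, 0.2159]
tcp_rot: [-1.813, -2.564, -0.002]
wrist_force: [-0.5, 0.5, -7.7]
width: 0.202
grip_force: 59.2
```

Run:
```python
from h import *
q=[.6662,.128,.3364]
for x in (-.15,-.06):
    t=world(q,[[x,0,.216]])[0];print(t.round(4));togo(t,.3364)
from workcell import status,read_camera
s=status.read_state();print(s['torque'],s['grip_force'],s['width'],s['q'].round(3))
# bar line in picture vs model
```

```text
[0.5246 0.0785 0.216 ]
t 7.88 pos [ 0.5001 -0.2262  0.2159] shift [0.2791 0.1247 0.0005] turn [ 0.01 -0.13  0.2 ] F [-0.5  0.5 -7.7] w 0.202
[0.6096 0.1082 0.216 ]
t 7.88 pos [ 0.5001 -0.2262  0.2159] shift [0.2788 0.2147 0.0005] turn [ 0.01 -0.13  0.2 ] F [-0.5  0.5 -7.7] w 0.202
[1.12493923e-02 3.27321935e-05 3.64178134e-02] 59.24227952957153 0.2019868585234058 [-0.471  0.037  1.892  0.002  1.214 -0.812]
```

>>> drive_tool(rows=[[0, 0, 0, 0.01, 0.004, 0, 0], [0, 0, 0, 0.02, 0.009, 0, 0], [0, 0, 0, 0.028, 0.012, 0, 0], [0, 0, 0, 0.032, 0.014, 0, 0], [0, 0, 0, 0.032, 0.014, 0, 0], [0, 0, 0, 0.032, 0.014, 0, 0], [0, 0, 0, 0.032, 0.014, 0, 0], [0, 0, 0, 0.032, 0.014, 0, 0]])

```text
time: 8.55
tool_pos: [0.5167, 0.0131, 0.217]
tcp_rot: [-1.813, -2.565, -0.003]
wrist_force: [0.3, -0.1, -7.5]
width: 0.205
grip_force: 59.3
```

>>> drive_tool(rows=[[0, 0, 0, 0.028, 0.013, 0, 0], [0, 0, 0, 0.02, 0.01, 0, 0], [0, 0, 0, 0.01, 0.005, 0, 0], [0, 0, 0, 0.003, 0.002, 0, 0], [0, 0, 0, 0, 0, 0, 0], [0, 0, 0, 0, 0, 0, 0], [0, 0, 0, 0, 0, 0, 0], [0, 0, 0, 0, 0, 0, 0]])

```text
time: 9.22
tool_pos: [0.525, 0.0771, 0.2168]
tcp_rot: [-1.815, -2.564, -0.002]
wrist_force: [-0.4, -0.4, -7.3]
width: 0.197
grip_force: 59.3
```

Run:
```python
from h import *
q=[.6662,.128,.3364]
for x in (-.15,-.06):
    t=world(q,[[x,0,.216]])[0];togo(t,.3364)
from workcell import status,read_camera
out={}
ims=[]
for n,(x0,y0,x1,y1) in (("top",(150,110,290,240)),("side",(190,90,330,250))):
    p=read_camera(n);out[n]=p;c=cv2.cvtColor(p["color"],cv2.COLOR_RGB2BGR)[y0:y1,x0:x1]
    ims.append(cv2.copyMakeBorder(c,0,160-(y1-y0),0,0,0))
cv2.imwrite("pics/a1.png",cv2.resize(np.hstack(ims),None,fx=2.85,fy=2.85,interpolation=cv2.INTER_CUBIC))
pickle.dump(out,open("o1.pkl","wb"))
```

```text
t 9.22 pos [0.525  0.0771 0.2168] shift [0.0014 0.0001 0.0008] turn [ 0.02 -0.07  0.14] F [-0.4 -0.4 -7.3] w 0.197
t 9.22 pos [0.525  0.0771 0.2168] shift [0.0012 0.0901 0.0008] turn [ 0.02 -0.07  0.14] F [-0.4 -0.4 -7.3] w 0.197
```

View pics/a1.png

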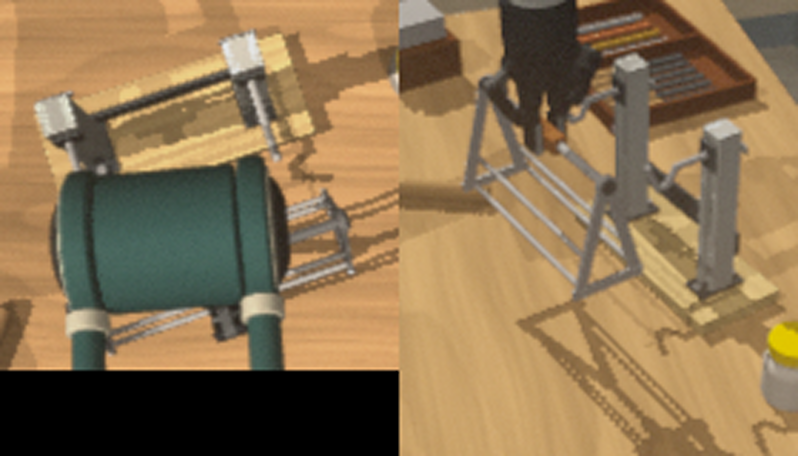

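The rack is held level in front of the stand: near bar end at side pixel (263,155.6), far end at (222,121); hooks' lips are still clear of it. Check against the model before moving in.

Run:
```python
from h import *
o=pickle.load(open("o1.pkl","rb"));S=o["side"]
b=[.525,.0771,.3364]
print(proj(S,world(b,[[0,-.121,.2353],[0,.121,.2353],[0,-.121,.2323],[.042,-.118,.1103],[-.042,-.118,.1103]])).round(1).tolist())
x=lambda u,v:(u/2.85+50-.5,v/2.85+90-.5)
print("seen near",x(607,187),"far",x(490,84),"feet",x(637,270),x(578,297))
q=[.6662,.128,.3364]
print((1e3*plane(S,x(607,187),q,-.121)).round(1),(1e3*plane(S,x(490,84),q,.121)).round(1))
```

```text
[[263.0, 155.4], [220.1, 118.9], [263.0, 156.3], [274.9, 185.3], [250.7, 195.6]]
seen near (262.4824561403509, 155.1140350877193) far (221.4298245614035, 118.97368421052632) feet (273.00877192982455, 184.23684210526315) (252.30701754385964, 193.71052631578948)
[-150.8 -121.   235.7] [-144.8  121.   232.6]
```

>>> drive_tool(rows=[[0, -0.8, 0, 0, 0.004, 0, 0], [0, -0.7, 0, 0, 0.01, 0, 0], [0, 0, 0, 0.001, 0.016, 0, 0], [0, 0, 0, 0, 0.018, 0, 0], [0, 0, 0, 0, 0.018, 0, 0], [0, 0, 0, 0, 0.014, 0, 0], [0, 0, 0, 0, 0.007, 0, 0], [0, 0, 0, 0, 0.003, 0, 0]])

```text
time: 9.98
tool_pos: [0.6111, 0.1101, 0.2166]
tcp_rot: [1.8, 2.549, -0.021]
wrist_force: [0.1, -1.0, -7.0]
width: 0.205
grip_force: 59.3
```

>>> drive_tool(rows=[[0, 0, 0, 0, 0, 0, 0], [0, 0, 0, 0, 0, 0, 0], [0, 0, 0, 0, 0, 0, 0], [0, 0, 0, 0, 0, 0, 0]])

```text
time: 10.32
tool_pos: [0.6089, 0.1091, 0.2169]
tcp_rot: [1.801, 2.549, -0.022]
wrist_force: [-0.2, 0.8, -7.1]
width: 0.203
grip_force: 59.3
```

Run:
```python
from h import *
q=[.6662,.128,.3364]
togo(world(q,[[-.06,0,.1687]])[0],.3364)
from workcell import status,read_camera
s=status.read_state();print(s['torque'],s['grip_force'])
out={};ims=[]
for n,(x0,y0,x1,y1) in (("top",(150,110,290,220)),("side",(215,95,335,205))):
    p=read_camera(n);out[n]=p;c=cv2.cvtColor(p["color"],cv2.COLOR_RGB2BGR)[y0:y1,x0:x1]
    if n=="side": cv2.imwrite("pics/b1.png",cv2.resize(c,None,fx=5,fy=5,interpolation=cv2.INTER_CUBIC))
pickle.dump(out,open("o2.pkl","wb"))
```

```text
t 10.32 pos [0.6089 0.1091 0.2169] shift [0.0001 0.0003 0.0482] turn [0.02 1.41 0.22] F [-0.2  0.8 -7.1] w 0.203
[ 0.06927809 -0.04453233  0.00844258] 59.349589347839355
```

View pics/b1.png

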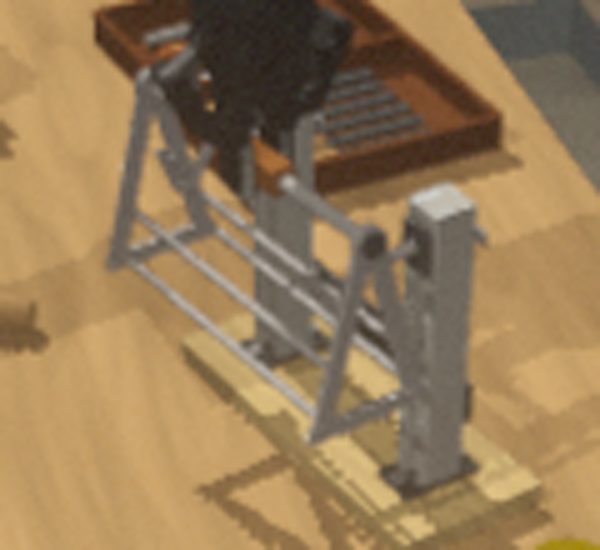

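The rack is over both hooks with the near bar end at (372,240) in the crop, rods below the hooks; the far hook shows under the bar at (185,165). Lower in, then feel.

>>> drive_tool(rows=[[0, 0, 0, 0, 0, 0.003, 0], [0, 0, 0, 0, 0, 0.006, 0], [0, 0, 0, 0, 0, 0.007, 0], [0, 0, 0, 0, 0, 0.007, 0], [0, 0, 0, 0, 0, 0.006, 0], [0, 0, 0, 0, 0, 0.004, 0], [0, 0, 0, 0, 0, 0.002, 0], [0, 0, 0, 0, 0, 0, 0]])

```text
time: 11.08
tool_pos: [0.6094, 0.1085, 0.1808]
tcp_rot: [1.802, 2.55, -0.023]
wrist_force: [-0.7, 0.4, -7.3]
width: 0.198
grip_force: 59.3
```

>>> drive_tool(rows=[[0, 0, 0, 0, 0, 0, 0], [0, 0, 0, 0, 0, 0, 0], [0, 0, 0, 0, 0, 0, 0], [0, 0, 0, 0, 0, 0, 0]])

```text
time: 11.42
tool_pos: [0.6103, 0.1086, 0.1825]
tcp_rot: [1.801, 2.548, -0.02]
wrist_force: [0.7, 0.1, -7.5]
width: 0.201
grip_force: 59.3
```

```bash
cat >> h.py <<'E'
def feel():
    from workcell import status
    s=status.read_state();c,n=np.cos(.3364),np.sin(.3364);f,m=s["wrist_force"],s["torque"]
    Q=R.from_rotvec(s["tcp_rot"]).as_matrix();d=s["tool_pos"]-[.6662,.128,0]
    print("t %.2f local xyz mm"%s["time"],(1e3*np.array([c*d[0]+n*d[1],-n*d[0]+c*d[1],d[2]])).round(1),"roll deg",round(np.degrees(np.arcsin(Q[2,0])),2),"F loc",np.round([c*f[0]+n*f[1],-n*f[0]+c*f[1],f[2]],2),"M loc",np.round([c*m[0]+n*m[1],-n*m[0]+c*m[1],m[2]],3))
E
python3 -c "
from h import *
feel()
from workcell import read_camera
read_camera('side');feel()"
```

```text
t 11.42 local xyz mm [-59.2   0.2 182.5] roll deg -1.42 F loc [ 0.69 -0.18 -7.54] M loc [0.036 0.026 0.058]
t 11.47 local xyz mm [-59.3   0.2 182.4] roll deg -1.42 F loc [-0.24  0.34 -7.34] M loc [ 0.041 -0.025 -0.063]
```

>>> drive_tool(rows=[[0, 0, 0, 0, 0, 0.002, 0], [0, 0, 0, 0, 0, 0.002, 0], [0, 0, 0, 0, 0, 0.002, 0], [0, 0, 0, 0, 0, 0, 0], [0, 0, 0, 0, 0, 0, 0], [0, 0, 0, 0, 0, 0, 0], [0, 0, 0, 0, 0, 0, 0], [0, 0, 0, 0, 0, 0, 0]])

```text
time: 12.13
tool_pos: [0.6101, 0.1084, 0.1761]
tcp_rot: [1.801, 2.549, -0.021]
wrist_force: [0.4, -0.2, -7.4]
width: 0.203
grip_force: 59.3
```

>>> drive_tool(rows=[[0, 0, 0, 0, 0, 0.001, 0], [0, 0, 0, 0, 0, 0.001, 0], [0, 0, 0, 0, 0, 0.001, 0], [0, 0, 0, 0, 0, 0, 0], [0, 0, 0, 0, 0, 0, 0], [0, 0, 0, 0, 0, 0, 0]])

```text
time: 12.63
tool_pos: [0.61, 0.1083, 0.1729]
tcp_rot: [1.801, 2.549, -0.021]
wrist_force: [0.4, 0.4, -6.5]
width: 0.204
grip_force: 59.4
```

```bash
python3 -c "
from h import *
feel()"
```

```text
t 12.63 local xyz mm [-59.6   0.  172.9] roll deg -1.41 F loc [ 0.54  0.21 -6.49] M loc [-0.045  0.    -0.005]
```

>>> drive_tool(rows=[[0, 0, 0, 0, 0, 0.001, 0], [0, 0, 0, 0, 0, 0, 0], [0, 0, 0, 0, 0, 0, 0]])

```text
time: 12.88
tool_pos: [0.61, 0.1083, 0.1719]
tcp_rot: [1.801, 2.549, -0.021]
wrist_force: [-0.6, -0.3, -6.8]
width: 0.196
grip_force: 59.4
```

```bash
python3 -c "
from h import *
from workcell import read_camera
feel();read_camera('side');feel();read_camera('side');feel()"
```

```text
t 12.88 local xyz mm [-59.6  -0.  171.9] roll deg -1.41 F loc [-0.67 -0.09 -6.83] M loc [ 0.028 -0.067 -0.022]
t 12.93 local xyz mm [-59.5  -0.  171.9] roll deg -1.41 F loc [-0.11  0.66 -7.68] M loc [-0.01  -0.002 -0.029]
t 12.98 local xyz mm [-59.5  -0.  171.9] roll deg -1.41 F loc [-0.3  -0.33 -6.24] M loc [-0.051 -0.033 -0.049]
```

Still free (about −7 N, no moment). One millimetre at a time.

>>> drive_tool(rows=[[0, 0, 0, 0, 0, 0.001, 0], [0, 0, 0, 0, 0, 0, 0], [0, 0, 0, 0, 0, 0, 0]])

```text
time: 13.23
tool_pos: [0.6102, 0.1083, 0.1711]
tcp_rot: [1.801, 2.549, -0.021]
wrist_force: [0.1, 0.1, -6.6]
width: 0.195
grip_force: 59.4
```

```bash
python3 -c "
from h import *
from workcell import read_camera
feel();read_camera('side');feel();read_camera('side');feel()"
```

```text
t 13.23 local xyz mm [-5.940e+01 -1.000e-01  1.711e+02] roll deg -1.41 F loc [ 0.16  0.08 -6.62] M loc [ 0.056 -0.064 -0.072]
t 13.28 local xyz mm [-5.940e+01 -1.000e-01  1.711e+02] roll deg -1.42 F loc [ 1.06  0.33 -7.06] M loc [ 0.06  -0.086 -0.042]
t 13.33 local xyz mm [-5.940e+01 -1.000e-01  1.711e+02] roll deg -1.41 F loc [ 0.36  0.63 -6.1 ] M loc [ 0.07  -0.117 -0.055]
```

>>> drive_tool(rows=[[0, 0, 0, 0, 0, 0.001, 0], [0, 0, 0, 0, 0, 0, 0], [0, 0, 0, 0, 0, 0, 0]])

```text
time: 13.58
tool_pos: [0.6103, 0.1084, 0.1702]
tcp_rot: [1.801, 2.548, -0.02]
wrist_force: [0.4, 0.5, -5.8]
width: 0.198
grip_force: 59.6
```

```bash
python3 -c "
from h import *
from workcell import read_camera
feel();read_camera('side');feel();read_camera('side');feel()"
```

```text
t 13.58 local xyz mm [-5.920e+01 -1.000e-01  1.702e+02] roll deg -1.41 F loc [ 0.59  0.35 -5.81] M loc [ 0.122 -0.181 -0.056]
t 13.63 local xyz mm [-5.920e+01 -1.000e-01  1.702e+02] roll deg -1.41 F loc [ 2.    0.07 -6.22] M loc [ 0.097 -0.161 -0.079]
t 13.68 local xyz mm [-5.920e+01 -1.000e-01  1.702e+02] roll deg -1.41 F loc [ 1.65  0.41 -5.42] M loc [ 0.061 -0.21  -0.106]
```

Contact with a +x push, on the left: the bar touches the left hook's lip-side slope. Shift 2 mm toward the uprights.

>>> drive_tool(rows=[[0, 0, 0, 0, 0.001, 0, 0], [0, 0, 0, 0, 0.001, 0, 0], [0, 0, 0, 0, 0, 0, 0], [0, 0, 0, 0, 0, 0, 0]])

```text
time: 14.02
tool_pos: [0.6114, 0.1088, 0.1695]
tcp_rot: [1.801, 2.55, -0.023]
wrist_force: [-1.6, 0.4, -6.1]
width: 0.197
grip_force: 59.4
```

```bash
python3 -c "
from h import *
from workcell import read_camera
feel();read_camera('side');feel();read_camera('side');feel()"
```

```text
t 14.02 local xyz mm [-58.1  -0.  169.5] roll deg -1.41 F loc [-1.4   0.95 -6.13] M loc [-0.057  0.153 -0.1  ]
t 14.07 local xyz mm [-5.800e+01 -1.000e-01  1.696e+02] roll deg -1.41 F loc [ 0.1  -0.32 -5.92] M loc [-0.08   0.15  -0.135]
t 14.12 local xyz mm [-58.   -0.  169.6] roll deg -1.41 F loc [-0.79  0.42 -6.67] M loc [-0.027  0.217 -0.072]
```

Now the other slope touches on the right: the bar is yawed slightly against the hooks. Turn it about 1° and centre.

>>> drive_tool(rows=[[0, 0, 0.5, 0, -0.0007, -0.001, 0], [0, 0, 0.6, 0, 0, 0, 0], [0, 0, 0, 0, 0, 0.001, 0], [0, 0, 0, 0, 0, 0, 0], [0, 0, 0, 0, 0, 0, 0]])

```text
time: 14.53
tool_pos: [0.6111, 0.1088, 0.1701]
tcp_rot: [1.825, 2.532, -0.021]
wrist_force: [-1.8, 0.4, -5.2]
width: 0.201
grip_force: 59.6
```

```bash
python3 -c "
from h import *
from workcell import read_camera
feel();read_camera('side');feel();read_camera('side');feel()"
```

```text
t 14.53 local xyz mm [-58.3   0.  170.1] roll deg -1.4 F loc [-1.56  0.93 -5.2 ] M loc [0.183 0.181 0.086]
t 14.58 local xyz mm [-58.3  -0.  170. ] roll deg -1.4 F loc [-1.27 -0.15 -5.08] M loc [0.218 0.177 0.098]
t 14.63 local xyz mm [-58.3  -0.  170. ] roll deg -1.41 F loc [-1.1   0.17 -6.75] M loc [0.147 0.235 0.085]
```

>>> drive_tool(rows=[[0, 0, -0.5, 0, -0.0005, -0.0005, 0], [0, 0, 0, 0, 0, 0.0005, 0], [0, 0, 0, 0, 0, 0.001, 0], [0, 0, 0, 0, 0, 0, 0], [0, 0, 0, 0, 0, 0, 0]])

```text
time: 15.05
tool_pos: [0.6109, 0.1085, 0.1689]
tcp_rot: [1.814, 2.539, -0.021]
wrist_force: [1.0, -0.0, -6.9]
width: 0.2
grip_force: 59.4
```

```bash
python3 -c "
from h import *
from workcell import read_camera
feel();read_camera('side');feel();read_camera('side');feel()"
```

```text
t 15.05 local xyz mm [-5.860e+01 -1.000e-01  1.689e+02] roll deg -1.41 F loc [ 0.92 -0.37 -6.93] M loc [ 0.085 -0.002 -0.003]
t 15.10 local xyz mm [-5.870e+01 -1.000e-01  1.689e+02] roll deg -1.41 F loc [-0.38  0.35 -7.05] M loc [0.009 0.055 0.033]
t 15.15 local xyz mm [-5.870e+01 -1.000e-01  1.689e+02] roll deg -1.41 F loc [ 0.36 -0.02 -6.35] M loc [-0.02   0.011  0.012]
```

Free again at 168.9, centred between the slopes. Keep lowering.

>>> drive_tool(rows=[[0, 0, 0, 0, 0, 0.001, 0], [0, 0, 0, 0, 0, 0, 0], [0, 0, 0, 0, 0, 0, 0]])

```text
time: 15.4
tool_pos: [0.611, 0.1085, 0.1684]
tcp_rot: [1.814, 2.539, -0.02]
wrist_force: [-2.0, -0.6, -3.6]
width: 0.202
grip_force: 59.9
```

```bash
python3 -c "
from h import *
from workcell import read_camera
feel();read_camera('side');feel();read_camera('side');feel()"
```

```text
t 15.40 local xyz mm [-58.6  -0.2 168.4] roll deg -1.41 F loc [-2.12  0.06 -3.61] M loc [0.166 0.125 0.027]
t 15.45 local xyz mm [-58.5  -0.2 168.4] roll deg -1.42 F loc [ 0.18  0.28 -3.41] M loc [0.206 0.14  0.048]
t 15.50 local xyz mm [-58.6  -0.2 168.4] roll deg -1.41 F loc [-1.6   0.71 -4.56] M loc [0.144 0.169 0.005]
```

>>> drive_tool(rows=[[0, 0, 0, 0, -0.0007, 0, 0], [0, 0, 0, 0, 0, 0, 0], [0, 0, 0, 0, 0, 0, 0]])

```text
time: 15.75
tool_pos: [0.6108, 0.1085, 0.1684]
tcp_rot: [1.814, 2.538, -0.019]
wrist_force: [2.3, -0.1, -2.2]
width: 0.201
grip_force: 59.8
```

```bash
python3 -c "
from h import *
from workcell import read_camera
feel();read_camera('side');feel();read_camera('side');feel()"
```

```text
t 15.75 local xyz mm [-5.880e+01 -1.000e-01  1.684e+02] roll deg -1.41 F loc [ 2.15 -0.84 -2.22] M loc [ 0.191 -0.24  -0.062]
t 15.80 local xyz mm [-58.8  -0.2 168.4] roll deg -1.42 F loc [ 1.82 -0.56 -3.61] M loc [ 0.128 -0.3   -0.07 ]
t 15.85 local xyz mm [-5.880e+01 -1.000e-01  1.684e+02] roll deg -1.42 F loc [ 1.9   0.23 -2.44] M loc [ 0.12  -0.277 -0.085]
```

>>> drive_tool(rows=[[0, 0.15, 0, 0, 0.0003, 0, 0], [0, 0.1, 0, 0, 0, 0.0003, 0], [0, 0, 0, 0, 0, 0, 0], [0, 0, 0, 0, 0, 0, 0]])

```text
time: 16.18
tool_pos: [0.6108, 0.1085, 0.1682]
tcp_rot: [1.816, 2.542, -0.016]
wrist_force: [0.0, 0.7, -0.1]
width: 0.201
grip_force: 60.3
```

```bash
python3 -c "
from h import *
from workcell import read_camera
feel();read_camera('side');feel();read_camera('side');feel()"
```

```text
t 16.18 local xyz mm [-5.870e+01 -1.000e-01  1.682e+02] roll deg -1.16 F loc [ 0.25  0.62 -0.14] M loc [ 0.174 -0.101 -0.051]
t 16.23 local xyz mm [-5.870e+01 -1.000e-01  1.682e+02] roll deg -1.17 F loc [ 0.66  1.3  -0.09] M loc [ 0.128 -0.075 -0.065]
t 16.28 local xyz mm [-5.880e+01 -1.000e-01  1.682e+02] roll deg -1.17 F loc [0.71 0.5  0.59] M loc [ 0.153 -0.15  -0.061]
```

Both hooks carry: the wrist reads about 0 N of the 7 N, with a moment far too small for one-sided support (~0.15 vs 0.6 N·m). A look before release.

```bash
python3 -c "
from h import *
from workcell import read_camera
p=read_camera('side');c=cv2.cvtColor(p['color'],cv2.COLOR_RGB2BGR)[95:205,215:335]
cv2.imwrite('pics/c1.png',cv2.resize(c,None,fx=5,fy=5,interpolation=cv2.INTER_CUBIC));feel()"
```

```text
t 16.33 local xyz mm [-5.870e+01 -1.000e-01  1.682e+02] roll deg -1.17 F loc [0.85 1.65 1.83] M loc [ 0.2   -0.095 -0.074]
```

View pics/c1.png

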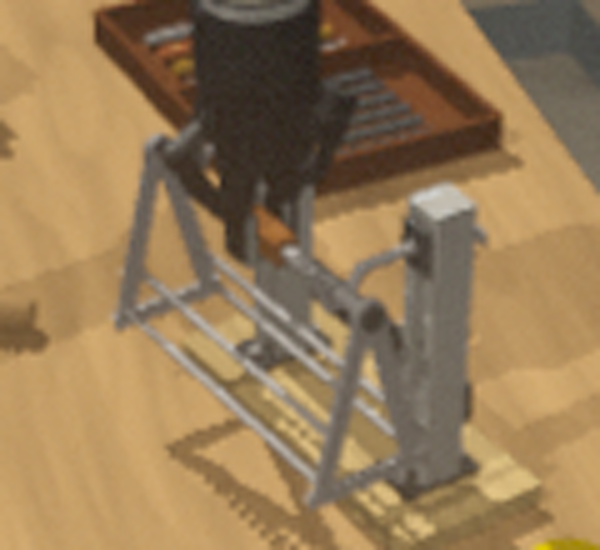

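The bar sits in the right hook's U at crop (345,290), inside its lip; the left one is just behind the gripper at (200,135). Release gently: lower the grip first, then open part way.

>>> drive_tool(rows=[[0, 0, 0, 0, 0, 0, 0.1], [0, 0, 0, 0, 0, 0, 0.1]], force=20)

```text
time: 16.5
tool_pos: [0.6108, 0.1085, 0.1682]
tcp_rot: [1.816, 2.542, -0.016]
wrist_force: [1.3, 1.2, 2.7]
width: 0.197
grip_force: 60.5
```

```bash
python3 -c "
from h import *
from workcell import read_camera,status
feel();read_camera('side');feel();read_camera('side');feel();print(status.read_state()['grip_force'],status.read_state()['width'])"
```

```text
t 16.50 local xyz mm [-5.870e+01 -1.000e-01  1.682e+02] roll deg -1.17 F loc [1.63 0.74 2.66] M loc [ 0.172 -0.172 -0.034]
t 16.55 local xyz mm [-5.870e+01 -1.000e-01  1.682e+02] roll deg -1.17 F loc [0.37 1.01 2.76] M loc [ 0.178 -0.174 -0.089]
t 16.60 local xyz mm [-5.870e+01 -1.000e-01  1.682e+02] roll deg -1.17 F loc [0.24 0.5  2.45] M loc [ 0.152 -0.19  -0.005]
60.5419385433197 0.19889741474269687
```

A slow creep is pressing 2.6 N; ease up 0.3 mm first.

>>> drive_tool(rows=[[0, 0, 0, 0, 0, -0.0003, 0.15], [0, 0, 0, 0, 0, 0, 0.18], [0, 0, 0, 0, 0, 0, 0.18]], force=20)

```text
time: 16.85
tool_pos: [0.6108, 0.1085, 0.1682]
tcp_rot: [1.816, 2.542, -0.016]
wrist_force: [2.4, 1.5, 1.9]
width: 0.204
grip_force: 60.6
```

```bash
python3 -c "
from h import *
from workcell import read_camera,status
feel();read_camera('side');feel();read_camera('side');feel();print(status.read_state()['grip_force'],status.read_state()['width'])"
```

```text
t 16.85 local xyz mm [-5.880e+01 -1.000e-01  1.682e+02] roll deg -1.16 F loc [2.77 0.59 1.95] M loc [ 0.188 -0.253 -0.018]
t 16.90 local xyz mm [-5.880e+01 -1.000e-01  1.682e+02] roll deg -1.17 F loc [3.05 1.01 2.15] M loc [ 0.175 -0.347 -0.036]
t 16.95 local xyz mm [-5.880e+01 -1.000e-01  1.682e+02] roll deg -1.16 F loc [1.87 0.34 2.26] M loc [ 0.187 -0.322 -0.033]
60.55578947067261 0.20028299320116794
```

>>> drive_tool(rows=[[0, 0, 0, 0, 0.0003, -0.0003, 0.18], [0, 0, 0, 0, 0, 0, 0.18], [0, 0, 0, 0, 0, 0, 0.22], [0, 0, 0, 0, 0, 0, 0.24]], force=20)

```text
time: 17.28
tool_pos: [0.6099, 0.1081, 0.1676]
tcp_rot: [1.817, 2.543, -0.02]
wrist_force: [-0.2, 0.4, 0.2]
width: 0.24
grip_force: 0.0
```

```bash
python3 -c "
from h import *
from workcell import read_camera,status
feel();read_camera('side');feel();print(status.read_state()['grip_force'],status.read_state()['width'])"
```

```text
t 17.28 local xyz mm [-59.7  -0.2 167.6] roll deg -1.17 F loc [-0.01  0.44  0.19] M loc [0.062 0.02  0.028]
t 17.33 local xyz mm [-59.8  -0.2 167.5] roll deg -1.17 F loc [-0.55  0.7   0.14] M loc [-0.011  0.017 -0.018]
0.0 0.24063240901852617
```

Released; no load on the wrist. Open further and retreat straight up.

>>> drive_tool(rows=[[0, 0, 0, 0, 0, 0, 0.35], [0, 0, 0, 0, 0, 0, 0.5], [0, 0, 0, 0, 0, 0, 0.6], [0, 0, 0, 0, 0, 0, 0.65], [0, 0, 0, 0, 0, 0, 0.65], [0, 0, 0, 0, 0, 0, 0.65]])

```text
time: 17.83
tool_pos: [0.6107, 0.1085, 0.1682]
tcp_rot: [1.816, 2.542, -0.017]
wrist_force: [-0.4, -0.1, -0.3]
width: 0.652
grip_force: 0.0
```

>>> drive_tool(rows=[[0, 0, 0, 0, 0, -0.004, 0.65], [0, 0, 0, 0, 0, -0.01, 0.65], [0, 0, 0, 0, 0, -0.015, 0.65], [0, 0, 0, 0, 0, -0.02, 0.65], [0, 0, 0, 0, 0, -0.02, 0.65], [0, 0, 0, 0, 0, -0.02, 0.65], [0, 0, 0, 0, 0, -0.02, 0.65], [0, 0, 0, 0, 0, -0.02, 0.65]])

```text
time: 18.5
tool_pos: [0.6098, 0.111, 0.2995]
tcp_rot: [1.816, 2.541, -0.016]
wrist_force: [0.6, -0.1, 0.2]
width: 0.654
grip_force: 0.0
```

>>> drive_tool(rows=[[0, 0, 0, 0, -0.02, -0.005, 0.65], [0, 0, 0, 0, -0.035, 0, 0.65], [0, 0, 0, 0, -0.035, 0, 0.65], [0, 0, 0, 0, -0.03, 0, 0.65], [0, 0, 0, 0, -0.015, 0, 0.65], [0, 0, 0, 0, 0, 0, 0.65], [0, 0, 0, 0, 0, 0, 0.65], [0, 0, 0, 0, 0, 0, 0.65]])

```text
time: 19.17
tool_pos: [0.4829, 0.0675, 0.3031]
tcp_rot: [1.816, 2.541, -0.015]
wrist_force: [-0.0, -0.1, -0.8]
width: 0.65
grip_force: 0.0
```

Run:
```python
from h import *
from workcell import read_camera
feel()
d=[]
for i in range(2):
    p=read_camera('side');d.append(p['color'][95:205,215:335].astype(int))
    for _ in range(5): read_camera('top')
print("mean change",np.abs(d[0]-d[1]).mean())
t=read_camera('top')
c=cv2.cvtColor(p['color'],cv2.COLOR_RGB2BGR)[95:225,205:335];e=cv2.cvtColor(t['color'],cv2.COLOR_RGB2BGR)[110:240,150:280]
cv2.imwrite('pics/d1.png',cv2.resize(np.hstack([c,e]),None,fx=3,fy=3,interpolation=cv2.INTER_CUBIC))
```

```text
t 19.17 local xyz mm [-193.     3.4  303.1] roll deg -1.18 F loc [-0.06 -0.09 -0.79] M loc [-0.009 -0.005 -0.018]
mean change 1.7868181818181819
```

View pics/d1.png

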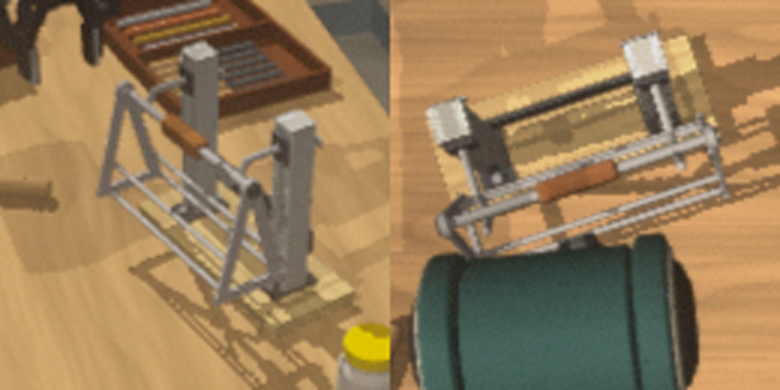

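The rack hangs on both hooks: in the top view both lips, at crop (487,230) and (680,165), show in front of the bar. Let it settle and confirm it is still.

>>> drive_tool(rows=[[0, 0, 0, 0, 0, 0, 0.65], [0, 0, 0, 0, 0, 0, 0.65], [0, 0, 0, 0, 0, 0, 0.65], [0, 0, 0, 0, 0, 0, 0.65], [0, 0, 0, 0, 0, 0, 0.65], [0, 0, 0, 0, 0, 0, 0.65], [0, 0, 0, 0, 0, 0, 0.65], [0, 0, 0, 0, 0, 0, 0.65]])

```text
time: 20.48
tool_pos: [0.482, 0.0672, 0.3021]
tcp_rot: [1.816, 2.542, -0.017]
wrist_force: [-0.1, -0.3, -0.2]
width: 0.65
grip_force: 0.0
```

>>> drive_tool(rows=[[0, 0, 0, 0, 0, 0, 0.65], [0, 0, 0, 0, 0, 0, 0.65], [0, 0, 0, 0, 0, 0, 0.65], [0, 0, 0, 0, 0, 0, 0.65], [0, 0, 0, 0, 0, 0, 0.65], [0, 0, 0, 0, 0, 0, 0.65], [0, 0, 0, 0, 0, 0, 0.65], [0, 0, 0, 0, 0, 0, 0.65]])

```text
time: 21.15
tool_pos: [0.482, 0.0672, 0.3021]
tcp_rot: [1.816, 2.542, -0.017]
wrist_force: [0.7, 0.9, 0.4]
width: 0.652
grip_force: 0.0
```

Run:
```python
from h import *
from workcell import read_camera
d=[]
for i in range(4):
    p=read_camera('side')['color'].astype(int);d.append(p)
    for _ in range(3): read_camera('top')
for a,b in ((0,1),(0,2),(0,3)):
    D=np.abs(d[a]-d[b]);print("rack",D[110:205,215:310].mean().round(2),D[110:205,215:310].max(),"bench",D[250:350,100:240].mean().round(2),D[250:350,100:240].max())
```

```text
rack 1.63 16 bench 1.38 10
rack 1.63 14 bench 1.36 11
rack 1.63 13 bench 1.39 11
```

Still (only image noise). Hand in.

```bash
python3 -c "
from workcell import workorder
print(workorder.finish_job())"
```

```text
the job is handed in; nothing more can be done
None
```

The rack is hanging still on both hooks: before release the wrist load had dropped to about zero, with both hooks sharing the weight and about 10 N on the two together at most; the gripper is clear, nothing else on the bench was touched, and the job was handed in at about 22 s.

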